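# Retire a cracked vase to the seconds crate

### The arm

A 6-joint arm with a two-finger parallel gripper is mounted at the origin on the work surface. World frame = base frame: x ahead of the robot, y to its left, z up, the work surface at z = 0. Lengths are in mm, angles in degrees, forces in N, time in s.
With the tool pointing down it reaches from about 300 to 850 mm from the base axis. Payload 4.2 kg.
Tool frame: the origin (TCP) lies on the centre line of the jaws, within the pads' length; the fingertips stand 11 mm ahead of it and the grasp point (between the pads) lies 8 mm behind it; z points along the fingers, y is the line along which they close (so a half turn about z gives the same grasp; the last joint's range is limited). The gripper opens to 91 mm and grips with 3 to 60 N. Pads are 32 mm wide; open, the fingers measure 118 mm over their backs; the gripper's body (76 mm by 178 mm) begins 60 mm behind the grasp point.
Start: joints at [-75.172, 18.312, 89.639, -0, 72.044, -1.146], TCP at [158.244, -552.812, 224.976] pointing down, gripper open.
Joint ranges: [-177.97, 177.97], [-48.28, 115.42], [12.27, 149.76], [-77.06, 257.06], [2.81, 150.46], [-146.56, 146.56]. Speed limits (degrees/s): [147.25, 147.25, 180, 180, 180, 180].

### API

Orientations are given as [roll, pitch, yaw] about the fixed x, y, z axes, in that order (R = Rz(yaw) Ry(pitch) Rx(roll)).
In Python, from workcell import env, grab_frame, camera_model, models gives the robot as it stands.
- The arm moves only by the shell command python3 -m crank 'ROWS' [FORCE]. ROWS is text: rows parted by semicolons, each of 7 numbers parted by spaces: the closure, from -1 (fully open) to 1 (shut), so that 0 is half open, then the shift along the tool's x, y, z in mm, then the turn, a rotation vector about the tool's x, y, z in degrees. A call has 1 to 10 rows; each row shifts and turns the commanded pose from where the row before left it, along the tool's axes as they then stand; what a row does not reach is not made up. A row lasts 1/8 s, in which the tool goes at most 62.5 mm and 10.7 degrees, less where a joint would pass 70% of its speed; a pose out of reach is approached as far as the arm can. A call is refused whole if a number of a shift passes 62.5 or a number of a turn 10.7, either way. A call with a gripper value outside its range is refused whole. The fingers move at their own pace and stop on an object; FORCE is the grip in N (left out, the last holds). Time passes only in rows, so rows that do not move let the fingers close. It gives the time, the measured TCP pose, the force, the opening and the grip force at its end, in the units of the state.
- env.state(): the state, without advancing time (a new reading comes with each control period).
- grab_frame(name): name is "scene" or "top" or "wrist"; returns the picture (480x640x3 uint8, blue, green, red); there is no depth.
- camera_model(name): a dict with "K" (3x3 intrinsics, pixels), "k1" (the pictures are not rectified: a ray, as slopes to the right and down, at radius r is drawn at 1 + k1 r^2 times it, then the intrinsics apply), "R" (3x3) and "t" (3): a world point X has camera coordinates R X + t; the wrist camera has in their place "mount" (4x4, takes a point from camera to tool coordinates, whose origin is the TCP and whose axes are the flange's). Camera axes: x right, y down, z forward; pixel columns grow to the right and rows downward; lengths in mm; the calibration is good to about 2 mm. A picture is of the moment at which its call begins: read the wrist's pose just before it. camera_model takes no time and is no camera call.
- env.job_done(): hands the job in; it is judged then, once.
Trained networks look in the newest picture that a camera, given by its name, has taken for a name from the list of things; names that differ only in an ending like _2 or _b are one class to them, and where a whole thing is asked for, a point or a joint stands for the part that bears it (a point fixed in the world has none). Each returns a list of dicts, best first, with "p" (0 to 1); they miss things now and then, are a little off and sometimes report something else, mostly with a low value. They report only what shows in the picture. A call takes as long as a camera call.
- models.search_frame(name, camera): "point" ([x, y, z] in mm, in world coordinates, good to about 4 mm: the middle of the surface that is visible of it).
The state is a dict: "time_s": time; "qpos": joint angles; "qvel": joint speeds; "effort": joint torques, N m; "ee_pos": TCP position; "ee_rot": TCP orientation; "force": force on the tool from outside, world axes, zero at the start; "torque": the same for the moment, N m; "gripper_width": finger opening in mm; "gripper_force": force on a finger pad.
Only numpy, scipy, OpenCV 4.12 (cv2) and the standard library are available. Lean on these libraries where they do the work, as an engineer would, in place of code of your own. Each camera call takes 0.05 s, during which the arm holds its last target. There are 200 camera calls.

### The job

The cracked clay vase lying in the wooden V cradle is a reject: take it out and stand it upright, mouth up, in the free place of the seconds crate, the one with nothing in it but a square stack of cork sheets, whose height differs each time. It is brittle: do not let it drop and do not ram it down, but lower it until you feel it stand on the cork, then let go. Leave the two good vases and the pieces already in the crate where they are.

Things in the scene. Friction and masses are not known exactly. Their poses are not given: they have to be found in the camera images.
- reject_vase: the reject: round terracotta vase, 175 mm long, 0.3 kg. Origin: centre of its foot; x axis runs from foot to mouth. Along x: body 64 mm in diameter from 0 to 95 mm, shoulder tapering to a neck 30 mm in diameter at 122 to 165 mm, lip 38 mm in diameter at 170 to 175 mm; centre of mass about 65 mm. At the start it lies in the cradle, axis level, 75 mm above the table
- cradle: fixed wooden V cradle, base 100 mm (x) by 110 mm (y), the V's boards 90 mm long in x, up to 68 mm high. Origin: centre of its underside. The vase lies along the cradle's x axis, foot at x = -55 mm, so that shoulder and neck overhang the cradle's +x end (neck at x = 67 to 110 mm)
- crate: fixed open plywood crate, 213 by 213 mm, 75 mm high, outer walls, floor and the crossed dividers 6 mm thick: 2 by 2 places, each about 97 mm square inside, centres at x, y = plus or minus 50 mm. Origin: centre of its underside
- packing: stack of cork sheets, 86 mm square, in the middle of the free place. Origin: centre of its underside, on the crate floor, 6 mm above the table; z up, x and y parallel to the crate's. Its flat top lies anywhere from 10 to 40 mm above this origin, not measured: feel for it (it gives about 1 mm for each 1.5 N). The crate's rim is 69 mm above this origin
- mug: terracotta cup without handle in another place of the crate, 72 mm wide, 80 mm high, origin under its centre
- bowl: terracotta bowl in another place of the crate, 82 mm wide, 55 mm high, origin under its centre
- weight: squat terracotta weight with a stub on top, in another place of the crate, 72 mm wide, 70 mm high, origin under its centre
- good_vase_a: good vase of the same shape and size as the reject, standing on the table; origin under its centre, z axis up to the mouth
- good_vase_b: another good vase, the same, standing on the table

How it is judged (in metres and radians):
On the way, in this order (a step that is already met when the one before it is completed fails the run):
1. the vase has been lifted clear of the cradle (height (world z) of reject_vase above 0.1 m and contact force between reject_vase and cradle below 0.01 N and contact force between reject_vase and the fingers above 0.5 N), for 0.2 s.
2. the vase's foot rests on the cork stack, mouth up, while the fingers still hold it (x of reject_vase in the frame of packing between -0.022 and 0.022 m and y of reject_vase in the frame of packing between -0.022 and 0.022 m and angle between reject_vase's own x axis and vertical below 0.35 rad and z of reject_vase in the frame of packing below 0.05 m and contact force between reject_vase and packing above 0.3 N and contact force between reject_vase and the fingers above 0.5 N), for 0.1 s.
At the end, for the whole second after the job is handed in: The reject stands mouth up on the cork stack (axis within 0.12 rad of vertical, foot centre within 22 mm of the stack centre along each stack axis), released and at rest; the good vases and the pieces in the crate are upright within 0.2 rad and within 30 mm of where they were (x of reject_vase in the frame of packing between -0.022 and 0.022 m and y of reject_vase in the frame of packing between -0.022 and 0.022 m and z of reject_vase in the frame of packing between 0.003 and 0.045 m and contact force between reject_vase and packing above 0.3 N and angle between reject_vase's own x axis and vertical below 0.12 rad and linear speed of reject_vase below 0.02 m/s and contact force between reject_vase and the fingers below 0.01 N and distance of each of good_vase_a, good_vase_b, mug, bowl, weight from where it was at the start of the episode below 0.03 m and angle between each of good_vase_a, good_vase_b, mug, bowl, weight's own z axis and vertical below 0.2 rad); the robot touches nothing.
It fails at once if the vase is rammed onto the cork with more than 40 N (contact force between reject_vase and packing above 40 N).
It fails at once if a good vase is moved more than 30 mm or toppled (distance of any of good_vase_a, good_vase_b from where it was at the start of the episode above 0.03 m or angle between any of good_vase_a, good_vase_b's own z axis and vertical above 0.3 rad).
It fails at once if a piece in the crate is moved more than 30 mm or tipped over (distance of any of mug, bowl, weight from where it was at the start of the episode above 0.03 m or angle between any of mug, bowl, weight's own z axis and vertical above 0.4 rad).
It also fails if it takes over 51 s, if anything falls off the work surface, if the arm or the gripper's body presses on something with over 40 N, if the wrist force passes 120 N, or if a joint passes its speed limit or range.

## Working session

There is one attempt and no reset: what is moved stays moved. The work goes in short steps, Python scripts to look and compute and a shell command to move; the robot and the scene stay as the last step left them, time stands still between calls to the robot, and variables do not carry over. Pictures are saved under pics/ and viewed, at most 10 in all, crops included, and the job is handed in when it is done.

```bash
mkdir -p pics; ls; python3 - <<'E'
from workcell import env, grab_frame, camera_model, models
import cv2,numpy as np
for c in ["scene","top"]:
    cv2.imwrite(f"pics/{c}0.png",grab_frame(c))
    m=camera_model(c);R=np.array(m["R"]);print(c,-R.T@np.array(m["t"]))
    for n in ["reject_vase","cradle","crate","packing","mug","bowl","weight","good_vase_a"]:
        print(n,[(np.round(d["point"]).tolist(),round(d["p"],2)) for d in models.search_frame(n,c)[:3]])
print(env.state())
E
```

```text
pics
scene [ 986.10414699 -703.68690654  822.83525672]
reject_vase [([583.0, -260.0, 94.0], 0.97), ([620.0, -281.0, 28.0], 0.65)]
cradle []
crate [([538.0, 149.0, 48.0], 0.57)]
packing [([471.0, 150.0, 26.0], 0.58)]
mug [([476.0, 152.0, 26.0], 0.75), ([476.0, 230.0, 68.0], 0.63)]
bowl [([573.0, 158.0, 48.0], 0.78)]
weight [([586.0, 225.0, 55.0], 0.63)]
good_vase_a [([783.0, -60.0, 93.0], 0.76), ([739.0, -367.0, 101.0], 0.67)]
top [ 535.59108868  -15.96673194 1200.42500675]
reject_vase [([576.0, -239.0, 103.0], 0.83), ([585.0, 137.0, 29.0], 0.68)]
cradle [([536.0, -242.0, 60.0], 0.93)]
crate [([535.0, 201.0, 28.0], 0.81), ([764.0, -40.0, 106.0], 0.56)]
packing [([719.0, -341.0, 106.0], 0.27)]
mug [([476.0, 240.0, 37.0], 0.62)]
bowl [([582.0, 138.0, 30.0], 0.66)]
weight [([577.0, 230.0, 52.0], 0.86)]
good_vase_a [([763.0, -43.0, 110.0], 0.94), ([718.0, -338.0, 105.0], 0.61)]
{'time_s': 0.9, 'qpos': array([-7.51725370e+01,  1.83113649e+01,  8.96398569e+01,  4.43061365e-04,
        7.20444389e+01, -1.14759016e+00]), 'qvel': array([-0.15672594,  0.02645397,  0.00149808,  0.02901148, -0.01103744,
       -0.04451776]), 'effort': array([-1.34518905e-03, -4.12348509e+01, -2.32229608e+01,  7.25520495e-02,
        3.76481493e-02, -8.37565835e-06]), 'ee_pos': array([ 158.23899636, -552.80315105,  224.9754776 ]), 'ee_rot': array([ 1.79995653e+02, -3.34500906e-04,  1.59749166e+01]), 'force': array([-0.01580677, -0.02734962,  0.74141211]), 'torque': array([-0.01056729,  0.00076962,  0.02072114]), 'gripper_force': 0.0, 'gripper_width': 91.12582927750897}
```

View pics/top0.png

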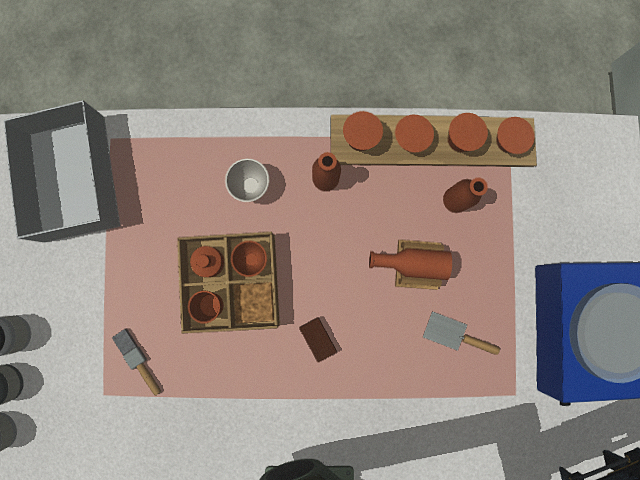

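View pics/scene0.png

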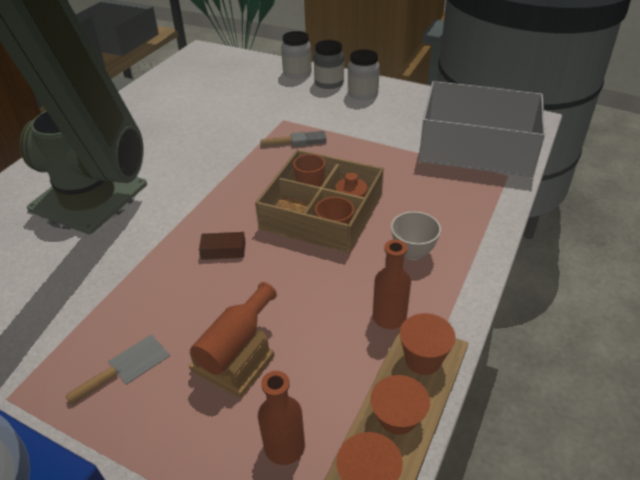

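The top view has +x up and +y left. The vase lies along about +y, with its mouth at px (372,260) and foot at (452,264). The cork is in the crate's near-right place at px (256,303), with the good vases at (327,165) and (470,190). I'll enlarge this region to measure it.

```bash
python3 - <<'E'
import cv2
im=cv2.imread("pics/top0.png")[228:340,175:465]
im=cv2.convertScaleAbs(im,alpha=1.3,beta=10)
im=cv2.resize(im,None,fx=2.75,fy=2.75,interpolation=cv2.INTER_CUBIC)
cv2.imwrite("pics/crop1.png",im)
E
cat > h.py <<'E'
from workcell import env, grab_frame, camera_model, models
import numpy as np, cv2
from scipy.spatial.transform import Rotation as Ro
def ray(c,px,pose=None):
    m=camera_model(c);K=np.array(m["K"]);k=m["k1"]
    d=np.linalg.inv(K)@[px[0],px[1],1.];d=d[:2];u=d.copy()
    for _ in range(20):u=d/(1+k*(u@u))
    v=np.r_[u,1.]
    if "mount" in m:
        M=np.array(m["mount"]);R,t=pose
        return R@M[:3,:3]@v, R@M[:3,3]+t
    R=np.array(m["R"]);return R.T@v,-R.T@np.array(m["t"])
def at_z(c,px,z,pose=None):
    d,o=ray(c,px,pose);return o+d*(z-o[2])/d[2]
def proj(c,X,pose=None):
    m=camera_model(c)
    if "mount" in m:
        M=np.array(m["mount"]);R,t=pose;p=M[:3,:3].T@(R.T@(np.array(X)-t)-M[:3,3])
    else:p=np.array(m["R"])@X+np.array(m["t"])
    u=p[:2]/p[2];u=u*(1+m["k1"]*(u@u));K=np.array(m["K"]);return (K@np.r_[u,1])[:2]
def pose():
    s=env.state();return Ro.from_euler("xyz",s["ee_rot"],degrees=True).as_matrix(),np.array(s["ee_pos"])
E
```

```text
(no output)
```

View pics/crop1.png

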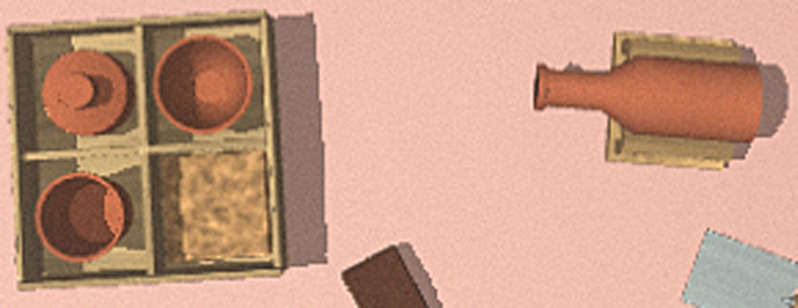

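```bash
python3 - <<'E'
from h import *
f=lambda x,y,z:at_z("top",(175+(x+.5)/2.75-.5,228+(y+.5)/2.75-.5),z)[:2]
c=[f(*p,75) for p in [(9,26),(266,12),(283,268),(20,288)]]
C=np.mean(c,0);print("crate",np.round(c),C.round(1),[np.linalg.norm(c[i]-c[i-1]).round(1) for i in range(4)])
e=(c[0]+c[1]-c[2]-c[3]);a=np.degrees(np.arctan2(e[1],e[0]))
e=(c[0]+c[3]-c[1]-c[2]);b=np.degrees(np.arctan2(e[1],e[0]))-90
print("yaw",a,b);y=np.radians((a+b)/2);R=np.array([[np.cos(y),-np.sin(y)],[np.sin(y),np.cos(y)]])
print("place",(C+R@[-50,-50]).round(1), "cork img", f(226,206,30))
l=f(536,87,75);F=f(763,101,75);d=(l-F)/np.linalg.norm(l-F)
print("lip",l,"foot",F,np.linalg.norm(l-F),"ang",np.degrees(np.arctan2(d[1],d[0])),"neck",F+143*d,l-32*d)
E
```

```text
crate [[632. 291.]
 [643.  82.]
 [439.  68.]
 [421. 279.]] [533.8 180. ] [np.float64(210.7), np.float64(209.1), np.float64(204.8), np.float64(211.7)]
yaw 3.7537633844725495 3.926422273451422
place [487.3 126.8] cork img [486.00919708 118.55264492]
lip [ 582.8064992  -134.31359033] foot [ 571.0716692  -318.65984767] 184.7193785978767 ang 86.3576680010426 neck [ 580.15615564 -175.94869847] [ 580.77360713 -166.24895239]
```

```bash
python3 -m crank '-1 45 -22 0 0 0 0;-1 45 -22 0 0 0 0;-1 45 -22 0 0 0 0;-1 45 -22 0 0 0 0;-1 45 -22 0 0 0 0;-1 45 -22 0 0 0 0;-1 45 -22 0 0 0 0;-1 45 -22 0 0 0 0;-1 45 -22 0 0 0 0;-1 45 -22 0 0 0 0' 60; python3 -m crank '-1 0 0 0 0 0 -10;-1 0 0 0 0 0 -10;-1 0 0 0 0 0 -10;-1 0 0 0 0 0 -10;-1 0 0 0 0 0 -10;-1 0 0 0 0 0 -10;-1 0 0 0 0 0 -10.4;-1 0 0 0 0 0 0'
```

```text
time_s: 2.15
ee_pos: [531.5, -216.3, 225.1]
ee_rot: [180.0, -0.0, 16.0]
force: [0.7, -0.1, 0.4]
gripper_width: 90.7
gripper_force: 0.0
time_s: 3.15
ee_pos: [530.3, -217.5, 225.0]
ee_rot: [180.0, 0.0, 86.3]
force: [-0.2, -0.0, 0.5]
gripper_width: 91.1
gripper_force: 0.0
```

```bash
python3 -m crank '-1 26 23 0 0 0 0;-1 26 23 0 0 0 0;-1 0 0 0 0 0 0;-1 0 0 0 0 0 0'; python3 - <<'E'
from h import *
p=pose();im=grab_frame("wrist");cv2.imwrite("pics/w1.png",im)
np.savez("w1.npz",R=p[0],t=p[1]);print(p[1],camera_model("wrist")["mount"])
for X in [(583,-134,75),(571,-310,75),(580.5,-168,75)]:print(proj("wrist",np.array(X),p))
E
```

```text
time_s: 3.65
ee_pos: [579.1, -168.7, 224.8]
ee_rot: [-180.0, 0.0, 86.3]
force: [-0.3, 0.5, -0.8]
gripper_width: 91.6
gripper_force: 0.0
[ 579.12812486 -168.68955134  224.81139233] [[-1.20663188e-03 -9.64168565e-01 -2.65287622e-01  7.30973769e+01]
 [ 9.99999065e-01 -9.92779558e-04 -9.40201853e-04  6.20283468e-01]
 [ 6.43140943e-04 -2.65288509e-01  9.64168862e-01 -1.59196286e+02]
 [ 0.00000000e+00  0.00000000e+00  0.00000000e+00  1.00000000e+00]]
[323.58031059 178.318913  ]
[322.92576975 366.79624323]
[323.22479417 219.27315998]
```

View pics/w1.png

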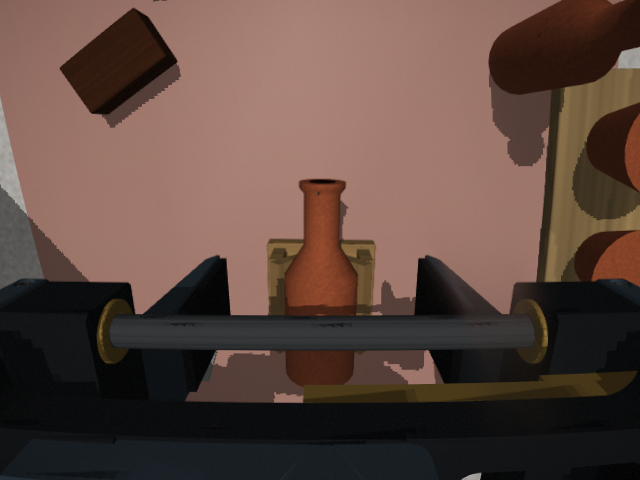

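The wrist view shows the neck centred at column 322 (predicted 323) and the mouth centre at about (322,184), so I'll shift about 3 mm towards the foot and descend.

```bash
python3 -m crank '-1 -3 0 40 0 0 0;-1 0 0 40 0 0 0;-1 0 0 40 0 0 0;-1 0 0 25 0 0 0;-1 0 0 13 0 0 0;-1 0 0 0 0 0 0;-1 0 0 0 0 0 0' 60; python3 -m crank '0 0 0 0 0 0 0;1 0 0 0 0 0 0;1 0 0 0 0 0 0;1 0 0 0 0 0 0;1 0 0 0 0 0 0;1 0 0 0 0 0 0;1 0 0 0 0 0 0;1 0 0 0 0 0 0' 50
```

```text
time_s: 4.58
ee_pos: [580.1, -171.9, 68.2]
ee_rot: [179.9, 0.0, 86.3]
force: [0.1, -0.4, -0.9]
gripper_width: 91.6
gripper_force: 0.0
time_s: 5.58
ee_pos: [578.4, -171.3, 66.7]
ee_rot: [-179.9, -0.0, 86.3]
force: [-3.3, 0.9, 2.0]
gripper_width: 29.0
gripper_force: 50.3
```

```bash
python3 -m crank '1 0 0 -10 0 0 0;1 0 0 -20 0 0 0;1 0 0 -30 0 0 0;1 0 0 -30 0 0 0;1 0 0 -30 0 0 0;1 0 0 -30 0 0 0;1 0 0 -30 0 0 0;1 0 0 -20 0 0 0;1 0 0 0 0 0 0;1 0 0 0 0 0 0' 60; python3 - <<'E'
from h import *
p=pose();cv2.imwrite("pics/w2.png",grab_frame("wrist"))
E
```

```text
time_s: 6.82
ee_pos: [578.9, -171.3, 266.0]
ee_rot: [-179.9, -0.0, 86.4]
force: [-1.1, -0.2, -3.4]
gripper_width: 28.7
gripper_force: 60.3
```

View pics/w2.png

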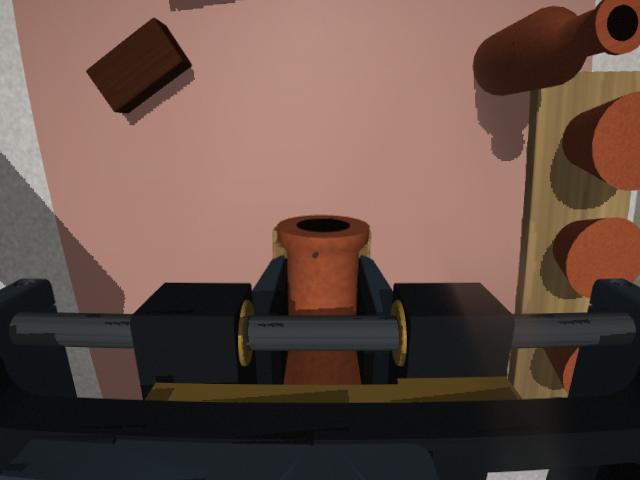

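```bash
python3 -m crank '1 0 0 0 0 5 0;1 0 0 0 0 10 0;1 0 0 0 0 10 0;1 0 0 0 0 10 0;1 0 0 0 0 10 0;1 0 0 0 0 10 0;1 0 0 0 0 10 0;1 0 0 0 0 10 0;1 0 0 0 0 10 0;1 0 0 0 0 5 0'; python3 - <<'E'
from h import *
p=pose();print(p[0].round(3),p[1],env.state()["qpos"].round(1))
E
```

```text
time_s: 8.12
ee_pos: [579.3, -172.1, 263.3]
ee_rot: [-59.0, -89.6, -34.7]
force: [1.1, 0.5, -2.9]
gripper_width: 29.2
gripper_force: 60.3
[[ 0.006  0.998  0.065]
 [-0.004 -0.065  0.998]
 [ 1.    -0.006  0.004]] [ 579.33836593 -172.07017007  263.29581937] [-42.5  47.4  81.   63.6 119.5 -45.1]
```

```bash
python3 -m crank '1 0 -8 20 0 0 0;1 0 -13 35 0 0 0;1 0 -15 40 0 0 0;1 0 -15 40 0 0 0;1 0 -15 40 0 0 0;1 0 -15 40 0 0 0;1 0 -15 40 0 0 0;1 0 -10 30 0 0 0;1 0 -5 15 0 0 0;1 0 0 0 0 0 0';python3 -m crank '1 0 0 0 0 0 0;1 0 0 0 0 0 0;1 0 0 0 0 0 0'; python3 - <<'E'
from h import *
p=pose();print(p[0].round(3),p[1],env.state()["qpos"].round(1),env.state()["force"])
a=grab_frame("scene");cv2.imwrite("pics/s3.png",a)
b=grab_frame("top");cv2.imwrite("pics/t3.png",b)
A=cv2.resize(a[80:380,180:480],(400,400),interpolation=cv2.INTER_CUBIC);B=cv2.resize(b[215:345,165:295],(400,400),interpolation=cv2.INTER_CUBIC)
cv2.imwrite("pics/c3.png",cv2.convertScaleAbs(np.hstack([A,B]),alpha=1.3,beta=15))
E
```

```text
time_s: 9.38
ee_pos: [487.4, 135.4, 266.4]
ee_rot: [-152.0, -89.9, 58.4]
force: [-0.1, -0.7, -2.6]
gripper_width: 29.0
gripper_force: 60.3
time_s: 9.75
ee_pos: [488.0, 134.3, 266.8]
ee_rot: [137.7, -90.0, 128.6]
force: [0.7, -0.3, -3.0]
gripper_width: 28.9
gripper_force: 60.3
[[-0.     0.998  0.064]
 [ 0.    -0.064  0.998]
 [ 1.     0.    -0.   ]] [487.97756109 134.29011582 266.76600322] [-23.4  32.3 117.5  72.8  99.7 -61.4] [ 0.74851665 -0.30716743 -2.96770723]
```

View pics/c3.png

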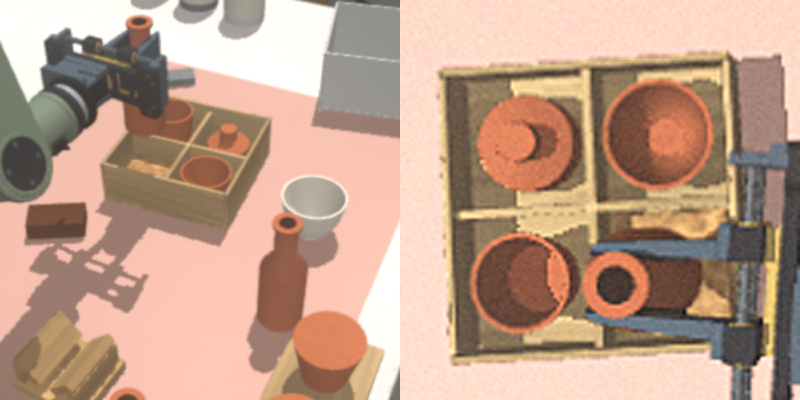

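```bash
python3 - <<'E'
from h import *
g=lambda X:((proj("top",np.array(X,float))-[165,215]+.5)*400/130-.5+[400,0]).round(0)
x,y=487.5,126.3
print("mouth",g((x,y,298)),"lip edges y+-19",g((x,y+19,298)),g((x,y-19,298)),"body right edge",g((x,y-32,218)),g((x,y-32,125)), "body top", g((x+32,y,218)))
f=lambda x,y,z:at_z("top",(175+(x+.5)/2.75-.5,228+(y+.5)/2.75-.5),z)[:2].round(1)
for z in (16,31,46):print(z,"cork corners",f(181,156,z),f(266,152,z),f(269,261,z),f(182,258,z))
h=lambda X:((proj("top",np.array(X,float))-[175,228]+.5)*2.75-.5).round(0)
c=np.array([533.8,180]);a=np.radians(3.84);R=np.array([[np.cos(a),-np.sin(a)],[np.sin(a),np.cos(a)]])
for q in [(106.5,106.5),(106.5,-106.5),(-106.5,-106.5),(-106.5,106.5),(0,0)]:print(h((*(c+R@q),75)))
for q in [(-7,-7),(-7,-93),(-93,-93),(-93,-7)]:print("cork z31",h((*(c+R@q),31)))
E
```

```text
mouth [616. 288.] lip edges y+-19 [583. 287.] [649. 288.] body right edge [688. 281.] [703. 274.] body top [637. 229.]
16 cork corners [527.2 158.4] [530.7  86.8] [439.6  83.9] [441.8 156.9]
31 cork corners [527.3 156.2] [530.8  85.5] [440.9  82.6] [443.  154.7]
46 cork corners [527.4 154. ] [530.8  84.2] [442.1  81.3] [444.2 152.5]
[ 6. 25.]
[268.   7.]
[284. 273.]
[ 19. 289.]
[143. 148.]
cork z31 [161. 156.]
cork z31 [265. 149.]
cork z31 [271. 253.]
cork z31 [167. 260.]
```

```bash
python3 -m crank '1 -12 -1.5 0 0 0 0;1 -15 0 0 0 0 0;1 -15 0 0 0 0 0;1 -13 0 0 0 0 0;1 -8 0 0 0 0 0;1 -4 0 0 0 0 0;1 0 0 0 0 0 0;1 0 0 0 0 0 0;1 0 0 0 0 0 0'; for i in 1; do python3 -m crank '1 -1.5 0 0 0 0 0;1 -1.5 0 0 0 0 0;1 -1.5 0 0 0 0 0;1 0 0 0 0 0 0;1 0 0 0 0 0 0'; done
```

```text
time_s: 10.98
ee_pos: [486.1, 135.0, 200.3]
ee_rot: [109.2, -89.9, 157.2]
force: [0.4, 0.2, -2.7]
gripper_width: 29.2
gripper_force: 60.3
time_s: 11.6
ee_pos: [486.0, 135.0, 195.4]
ee_rot: [-75.0, -90.0, -18.6]
force: [-0.5, 0.2, -3.2]
gripper_width: 29.4
gripper_force: 60.3
```

Foot at about 52 mm and no contact yet, so I'll keep feeling downwards.

```bash
python3 -m crank '1 -1.5 0 0 0 0 0;1 -1.5 0 0 0 0 0;1 -1.5 0 0 0 0 0;1 0 0 0 0 0 0;1 0 0 0 0 0 0'
```

```text
time_s: 12.22
ee_pos: [486.0, 135.0, 190.9]
ee_rot: [172.6, -90.0, 93.7]
force: [-0.2, 1.1, -3.4]
gripper_width: 28.7
gripper_force: 60.3
```

```bash
python3 -m crank '1 -1.5 0 0 0 0 0;1 -1.5 0 0 0 0 0;1 -1 0 0 0 0 0;1 0 0 0 0 0 0;1 0 0 0 0 0 0'
```

```text
time_s: 12.85
ee_pos: [486.0, 135.0, 186.9]
ee_rot: [143.4, -90.0, 122.9]
force: [-0.4, -0.2, -3.7]
gripper_width: 29.0
gripper_force: 60.3
```

```bash
python3 -m crank '1 -1.5 0 0 0 0 0;1 -1.5 0 0 0 0 0;1 -1 0 0 0 0 0;1 0 0 0 0 0 0;1 0 0 0 0 0 0'
```

```text
time_s: 13.48
ee_pos: [486.0, 135.0, 182.9]
ee_rot: [118.3, -90.0, 148.1]
force: [0.4, -0.0, -2.9]
gripper_width: 29.4
gripper_force: 60.3
```

```bash
python3 -m crank '1 -1.5 0 0 0 0 0;1 -1.5 0 0 0 0 0;1 -1 0 0 0 0 0;1 0 0 0 0 0 0;1 0 0 0 0 0 0'
```

```text
time_s: 14.1
ee_pos: [486.0, 135.0, 178.9]
ee_rot: [-171.9, -90.0, 78.3]
force: [-0.1, 0.3, -1.9]
gripper_width: 29.1
gripper_force: 60.3
```

```bash
python3 -m crank '1 -1 0 0 0 0 0;1 -1 0 0 0 0 0;1 0 0 0 0 0 0;1 0 0 0 0 0 0'
```

```text
time_s: 14.6
ee_pos: [486.0, 135.0, 176.9]
ee_rot: [-161.3, -90.0, 67.7]
force: [0.1, -0.5, -2.2]
gripper_width: 29.2
gripper_force: 60.3
```

```bash
python3 -m crank '1 -1 0 0 0 0 0;1 -1 0 0 0 0 0;1 0 0 0 0 0 0;1 0 0 0 0 0 0'
```

```text
time_s: 15.1
ee_pos: [486.0, 135.0, 174.9]
ee_rot: [174.0, -90.0, 92.4]
force: [0.0, 0.5, -1.7]
gripper_width: 29.1
gripper_force: 60.3
```

```bash
python3 -m crank '1 -1 0 0 0 0 0;1 0 0 0 0 0 0;1 0 0 0 0 0 0'
```

```text
time_s: 15.48
ee_pos: [486.0, 135.0, 173.9]
ee_rot: [158.1, -90.0, 108.3]
force: [0.1, 0.3, -2.0]
gripper_width: 29.0
gripper_force: 60.3
```

```bash
python3 - <<'E'
from h import *
f=[];q=[]
for i in range(12):
    grab_frame("wrist");s=env.state();f.append(s["force"]);q.append(s["torque"])
print(np.mean(f,0),np.std(f,0),np.mean(q,0))
E
python3 -m crank '1 -1.5 0 0 0 0 0;1 -1.5 0 0 0 0 0;1 0 0 0 0 0 0;1 0 0 0 0 0 0'
```

```text
[-0.01177829  0.03002468 -2.67319693] [0.33565314 0.41793121 0.53728973] [-1.01079042 -0.04030163  0.00419107]
time_s: 16.58
ee_pos: [486.0, 135.0, 170.9]
ee_rot: [-93.9, -90.0, 0.2]
force: [-0.3, -1.0, -2.5]
gripper_width: 28.9
gripper_force: 60.3
```

Still hanging freely (mean −2.7 N, noise 0.5 N). On downwards.

```bash
python3 -m crank '1 -1 0 0 0 0 0;1 -1 0 0 0 0 0;1 -1 0 0 0 0 0;1 0 0 0 0 0 0;1 0 0 0 0 0 0'
```

```text
time_s: 17.2
ee_pos: [486.0, 135.0, 167.9]
ee_rot: [-116.7, -90.0, 23.1]
force: [0.1, -0.5, -3.0]
gripper_width: 29.1
gripper_force: 60.3
```

```bash
python3 -m crank '1 -1 0 0 0 0 0;1 -1 0 0 0 0 0;1 -1 0 0 0 0 0;1 0 0 0 0 0 0;1 0 0 0 0 0 0'
```

```text
time_s: 17.82
ee_pos: [486.0, 135.0, 164.9]
ee_rot: [139.6, -90.0, 126.7]
force: [0.1, -0.9, -3.5]
gripper_width: 29.2
gripper_force: 60.3
```

```bash
python3 -m crank '1 -1 0 0 0 0 0;1 -1 0 0 0 0 0;1 -1 0 0 0 0 0;1 0 0 0 0 0 0;1 0 0 0 0 0 0'
```

```text
time_s: 18.45
ee_pos: [486.0, 135.0, 162.0]
ee_rot: [26.7, -90.0, -120.3]
force: [-0.8, -1.0, -1.5]
gripper_width: 28.9
gripper_force: 60.3
```

```bash
python3 -m crank '1 -1 0 0 0 0 0;1 -1 0 0 0 0 0;1 0 0 0 0 0 0;1 0 0 0 0 0 0'
```

```text
time_s: 18.95
ee_pos: [486.0, 135.0, 160.2]
ee_rot: [14.0, -90.0, -107.6]
force: [0.2, 0.1, 1.3]
gripper_width: 28.9
gripper_force: 60.3
```

Contact: the force went up by about 4 N. A quick look before releasing.

```bash
python3 - <<'E'
from h import *
f=[]
for i in range(4):
    grab_frame("wrist");f.append(env.state()["force"])
print(np.mean(f,0))
a=grab_frame("scene");b=grab_frame("top")
A=cv2.resize(a[100:260,220:400],(450,400),interpolation=cv2.INTER_CUBIC);B=cv2.resize(b[225:345,165:270],(350,400),interpolation=cv2.INTER_CUBIC)
cv2.imwrite("pics/c4.png",cv2.convertScaleAbs(np.hstack([A,B]),alpha=1.3,beta=15))
E
```

```text
[-0.5538888  -0.11193607  0.65246343]
```

View pics/c4.png

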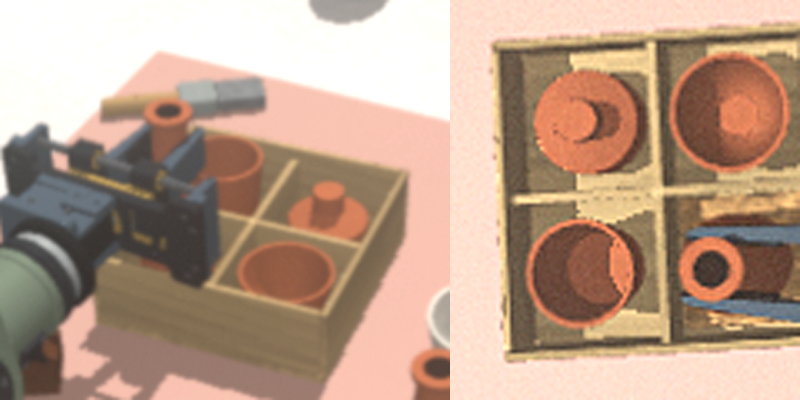

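The vase stands upright in the free place, and both views show the mug undisturbed. Releasing gently.

```bash
python3 -m crank '1 0 0 0 0 0 0;1 0 0 0 0 0 0' 15; python3 -m crank '0.3 0 0 0 0 0 0;0.2 0 0 0 0 0 0;0 0 0 0 0 0 0;-0.3 0 0 0 0 0 0;-0.6 0 0 0 0 0 0;-1 0 0 0 0 0 0;-1 0 0 0 0 0 0'
```

```text
time_s: 19.5
ee_pos: [485.8, 135.1, 160.0]
ee_rot: [-68.8, -90.0, -24.9]
force: [-0.8, -0.3, 0.6]
gripper_width: 29.5
gripper_force: 15.0
time_s: 20.38
ee_pos: [486.0, 135.0, 159.9]
ee_rot: [154.4, -90.0, 112.0]
force: [-0.2, 0.4, -1.1]
gripper_width: 82.9
gripper_force: 0.0
```

Back straight out along −z of the tool, then check.

```bash
python3 -m crank '-1 0 0 -8 0 0 0;-1 0 0 -15 0 0 0;-1 0 0 -25 0 0 0;-1 0 0 -30 0 0 0;-1 0 0 -30 0 0 0;-1 0 0 -20 0 0 0;-1 0 0 0 0 0 0;-1 0 0 0 0 0 0'; python3 - <<'E'
from h import *
a=grab_frame("scene");b=grab_frame("top")
A=cv2.resize(a[60:340,200:480],(400,400),interpolation=cv2.INTER_CUBIC);B=cv2.resize(b[215:345,165:295],(400,400),interpolation=cv2.INTER_CUBIC)
cv2.imwrite("pics/c5.png",cv2.convertScaleAbs(np.hstack([A,B]),alpha=1.3,beta=15))
g=lambda X:((proj("top",np.array(X,float))-[165,215]+.5)*400/130-.5+[400,0]).round(0)
print("expected mouth if upright",g((486,126.5,193)))
E
```

```text
time_s: 21.38
ee_pos: [477.7, 7.7, 160.0]
ee_rot: [-66.1, -90.0, -27.5]
force: [1.0, 0.7, 0.8]
gripper_width: 91.2
gripper_force: 0.0
expected mouth if upright [642. 281.]
```

View pics/c5.png

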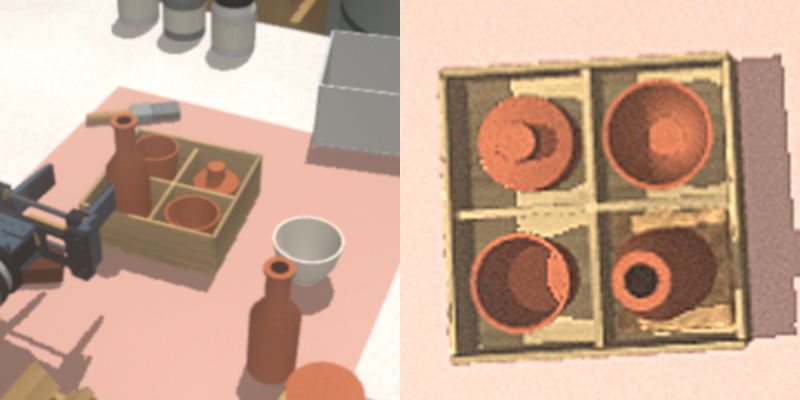

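The vase stands upright with its mouth at (641,280), matching the expected (642,281). It is centred on the cork, and the arm is clear.

```bash
python3 -c "
from workcell import env
print(env.job_done())"
```

```text
the job is handed in; nothing more can be done
None
```

The reject vase stands upright, mouth up and released, on the cork stack in the free crate place; the crate pieces look unmoved, I saw no contact with the good vases, and the job was handed in at about 21.5 s, though the hand-in gave no verdict.

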